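# Slide a nameplate blank under the engraving table's spring clip

### The job

Clamp the brass nameplate blank on the engraving table, without picking it up: with one fingertip press the thumb plate of the spring clip down and hold it so that the clip's nose lifts, and with the other fingertip push the blank along the bed, beneath the nose, until it is fully home against the end stop. Keep the clip open until the blank is home, then let the clip down onto it and move clear. Leave the padlock, the brush and the oil bottle where they are.

Things in the scene. Friction and masses are not known exactly. Their poses are not given: they have to be found in the camera images.
- engraving_table: engraver's work table, a grey casting bolted to the bench, 170 (x) x 127 (y) mm. Origin on the bench under the bed's centre; +x is the way the blank is pushed, the clip is hinged on the +y side. Flat bed 25 mm high: x -85 to 85, y -40 to 30 mm, bare for x below -40. On the +y side (x -20 to 85, y 30 to 87) a ledge only 12 mm high lies under the thumb plate.
- stop_face (a point): point on the end stop's face, at bed height: x = 72, y = 0 mm, 25 mm up in the engraving table's frame (axes as the table's). The stop is a steel bar across the bed, 7 mm higher than it. Two steel side guides, 5 mm higher than the bed, run from x = -40 to 72 mm with inner faces at y = -21 and 21 mm.
- hold_clip (a joint): angle (rad) of the sprung see-saw clip. 0 = shut, the nose blocks the blank and does not ride up; grows as the thumb plate goes down and the nose rises. About 0.21 = nose resting on the blank; above 0.27 the blank passes freely; 0.40 = thumb plate level, its top 1.5 mm above bed height; 0.55 = stop. Pressed mid-plate it takes about 3 N to start, 8 N at 0.40; let go, it springs back.
- clip_hinge (a point): middle of the clip's hinge line, which runs along the table's x: x = 35, y = 34 mm in the table's frame, 34 mm above the bench. The barrel is 8 mm thick, x 0 to 70 mm, between two lugs 6 mm wide and 39 mm high at x = -4.5 and 74.5 mm (y 28 to 40).
- thumb_plate (a point): centre of the top face of the clip's thumb plate, a ribbed steel strip 70 mm along the table's x (x 0 to 70) and 36 mm wide. Pressed level (joint 0.40): at x = 35, y = 58 mm in the table's frame, 26.5 mm above the bench, spanning y 40 to 76. Shut: about 36 mm above the bench, sloping up outwards by 0.40 rad. It works anywhere along x; a fingertip may slide along it.
- clip_nose (a point): lower edge of the clip's nose, a blunt steel lip 20 mm long in the table's x (x 42 to 62 mm) and 4 mm thick, at y = 10 mm and 1 mm above the bed when shut; 9 to 10 mm above the bed at joint 0.36.
- blank: flat brass nameplate blank 60 (x) x 40 (y) x 6 mm, about 0.12 kg, flat on the bed between the side guides (1 mm play each side), short of the nose. Origin: centre of its underside; its x is along the table's x. Fully home, its leading short edge touches the end stop: origin at x = 42, y = 0 mm in the table's frame. It starts 34 to 50 mm short of that.
- padlock: bystander: brass padlock lying on the bench, body 34 x 42 x 20 mm with a steel shackle; origin under the body's centre
- brush: bystander: bench brush with a yellow handle lying on the bench along its x; origin on its underside
- oil_bottle: bystander: small grey oil bottle, 34 mm across, 85 mm tall, standing on the bench; origin under its centre
There are look-alikes about, which are no part of the job. There is more than one size of the blank; the job needs the largest. Several things look just like the engraving_table: the one meant starts nearest to the robot's base.

How it is judged:
On the way, in this order (a step that is already met when the one before it is completed fails the run):
1. the clip is held open while the blank is still short of the nose (value of joint hold_clip above 0.25 rad and x of blank in the frame of stop_face below -0.058 m), for 0.1 s.
2. the blank is home against the end stop with the clip still held open (value of joint hold_clip above 0.235 rad and x of blank in the frame of stop_face above -0.0325 m), for 0.1 s.
At the end, for the whole second after the job is handed in: The blank lies flat and at rest on the bed, its leading edge within 3 mm of the end stop, and the clip has been let down and its nose rests on the blank (joint between 0.15 and 0.25) (x of blank in the frame of stop_face between -0.033 and -0.028 m and y of blank in the frame of stop_face between -0.003 and 0.003 m and angle between the x axis of blank and the x axis of engraving_table, either way round below 0.06 rad and angle between blank's own z axis and vertical below 0.05 rad and z of blank in the frame of stop_face below 0.002 m and value of joint hold_clip between 0.15 and 0.25 rad and linear speed of blank below 0.01 m/s); the robot touches nothing.
It fails at once if the blank is lifted (more than 6 mm off the bed) or tipped (z of blank in the frame of stop_face above 0.006 m or angle between blank's own z axis and vertical above 0.15 rad).
It fails at once if the padlock, brush or oil bottle is moved more than 15 mm (distance of any of padlock, brush, oil_bottle from where it was at the start of the episode above 0.015 m).
It also fails if it takes over 42 s, if anything falls off the work surface, if the arm or the gripper's body presses on something with over 40 N, if the wrist force passes 120 N, or if a joint passes its speed limit or range.

### The arm

A 7-joint arm with a two-finger parallel gripper is mounted at the origin on the work surface. World frame = base frame: x ahead of the robot, y to its left, z up, the work surface at z = 0. Lengths are in m, angles in rad, forces in N, time in s.
With the tool pointing down it reaches from about 0.4 to 0.85 m from the base axis. Payload 6.9 kg.
Tool frame: the origin (TCP) lies between the finger pads; the fingertips stand 19 mm ahead of it and the grasp point (between the pads) is the TCP; z points along the fingers, y is the line along which they close (so a half turn about z gives the same grasp; the last joint's range is limited). The gripper opens to 85 mm and grips with 20 to 120 N. Pads are 22 mm wide; open, the fingers measure 114 mm over their backs; the gripper's body (76 mm by 85 mm) begins 54 mm behind the grasp point. The pads swing forward as they close: fully open they stand 13 mm farther back than shut.
Start: joints at [1.212, 0.507, -0.238, 1.5, 0.126, 1.149, -0.155], TCP at [0.28, -0.559, 0.25] pointing down, gripper open.
Joint ranges: [-3.08, 3.08], [-0.24, 2.05], [-1.43, 1.35], [0, 2.5], [-1.52, 4.66], [0.17, 1.96], [-2.89, 2.89]. Speed limits (rad/s): [2.39, 2.39, 3.14, 3.14, 3.14, 3.14, 3.14].

### API

Orientations are given as a 3x3 rotation matrix whose columns are the frame's x, y, z axes.
In Python, from bench import arm gives the robot as it stands.
- The arm moves only by the tool play_rows, never from a script. Its argument "moves" is a list of rows, each a list of 7 numbers: the opening, from 0 (shut) to 1 (fully open), then the shift along the tool's x, y, z in cm, then the turn, a rotation vector about the tool's x, y, z in rad. A call has 1 to 8 rows; each row shifts and turns the commanded pose from where the row before left it, along the tool's axes as they then stand; what a row does not reach is not made up. A row lasts 1/8 s, in which the tool goes at most 62.5 mm and 10.7 degrees, less where a joint would pass 70% of its speed; a pose out of reach is approached as far as the arm can. A call is refused whole if a number of a shift passes 6.25 or a number of a turn 0.188, either way. A call with a gripper value outside its range is refused whole. The fingers move at their own pace and stop on an object; "force" is the grip in N (left out, the last holds). Time passes only in rows, so rows that do not move let the fingers close. It gives the time, the measured TCP pose, the force, the opening and the grip force at its end, in the units of the state.
- arm.state(): the state, without advancing time (a new reading comes with each control period).
- arm.snapshot(name): name is "scene" or "top" or "wrist"; returns a dict with "pixels" (384x512x3 uint8, red, green, blue), "intrinsics" (3x3 intrinsics, pixels), "pose" (4x4, takes a point from camera to world coordinates); the wrist camera has in their place "hand_eye" (4x4, takes a point from camera to tool coordinates, whose origin is the TCP and whose axes are the flange's). Camera axes: x right, y down, z forward; pixel columns grow to the right and rows downward; lengths in m; the calibration is good to about 2 mm. A picture is of the moment at which its call begins: read the wrist's pose just before it. There is no depth.
- arm.job_done(): hands the job in; it is judged then, once.
Trained networks look in a picture, given as the dict that the camera call returned (one of the last four; its "shot" number tells which), for a name from the list of things; names that differ only in an ending like _2 or _b are one class to them, and where a whole thing is asked for, a point or a joint stands for the part that bears it (a point fixed in the world has none). Each returns a list of dicts, best first, with "score" (0 to 1); they miss things now and then, are a little off and sometimes report something else, mostly with a low value. They report only what shows in the picture. A call takes as long as a camera call. They do not tell look-alikes from the thing itself.
- arm.cut_out(label, picture): "pixels" (384x512 bool, what is visible of it) and "bbox" ([centre column, centre row, width, height] in pixels, round what is visible of it).
- arm.pinpoint(label, picture): "point" ([column, row] in pixels: a listed point, or the origin of a listed thing).
The state is a dict: "t": time; "qpos": joint angles; "joint_vel": joint speeds; "tau": joint torques, N m; "ee_pos": TCP position; "ee_rot": TCP orientation; "force": force on the tool from outside, world axes, zero at the start; "moment": the same for the moment, N m; "grip_width": finger opening in m; "grasp_force": force on a finger pad.
Only numpy, scipy, OpenCV 4.12 (cv2) and the standard library are available. Lean on these libraries where they do the work, as an engineer would, in place of code of your own. Each camera call takes 0.05 s, during which the arm holds its last target. There are 200 camera calls.

## Working session

There is one attempt and no reset: what is moved stays moved. The work goes in short steps, Python scripts to look and compute and a tool call to move; the robot and the scene stay as the last step left them, time stands still between calls to the robot, and variables do not carry over. Pictures are saved under pics/ and viewed, at most 10 in all, crops included, and the job is handed in when it is done.

Besides the shell and the picture viewer there is one more tool, called after "Emit:" by a JSON object that holds its "op" and its "data". play_rows: Moves the arm, as the interface text tells. Its arguments: {"type":"object","properties":{"moves":{"type":"array"},"force":{"type":"number"}},"required":["moves"]}

```bash
mkdir -p pics; ls
cat > h.py <<'E'
import numpy as np, cv2
from bench import arm
def save(s,n): cv2.imwrite(f'pics/{n}.png',cv2.cvtColor(s['pixels'],cv2.COLOR_RGB2BGR))
def campose(s):
    if 'pose' in s: return np.array(s['pose'])
    T=np.eye(4); st=s['st']; T[:3,:3]=st['ee_rot']; T[:3,3]=st['ee_pos']; return T@np.array(s['hand_eye'])
def snap(n):
    st=arm.state(); s=arm.snapshot(n); s['st']=st; return s
def ray(s,p):
    T=campose(s); d=T[:3,:3]@np.linalg.inv(s['intrinsics'])@[p[0],p[1],1]; return T[:3,3],d/np.linalg.norm(d)
def onz(s,p,z):
    o,d=ray(s,p); return o+d*(z-o[2])/d[2]
def proj(s,X):
    T=np.linalg.inv(campose(s)); c=T[:3,:3]@X+T[:3,3]; q=s['intrinsics']@c; return q[:2]/q[2]
E
python3 - <<'E'
from h import *
out=[]
for n in ['scene','top']:
    s=snap(n); out.append(s['pixels'])
    for l in ['engraving_table','blank','thumb_plate','clip_nose','padlock','brush','oil_bottle','stop_face']:
        for r in arm.pinpoint(l,s)[:5]: print(n,l,np.round(r['point']),round(r['score'],2),np.round(onz(s,r['point'],0.025),3))
    save(s,n)
E
```

```text
pics
scene engraving_table [234. 208.] 0.84 [0.619 0.141 0.025]
scene engraving_table [398. 272.] 0.76 [0.565 0.522 0.025]
scene engraving_table [ 92. 185.] 0.7 [ 0.753 -0.187  0.025]
scene blank [234. 200.] 0.77 [0.6   0.127 0.025]
scene blank [292. 168.] 0.53 [0.431 0.186 0.025]
scene thumb_plate [ 92. 194.] 0.96 [ 0.773 -0.167  0.025]
scene thumb_plate [401. 290.] 0.78 [0.601 0.545 0.025]
scene thumb_plate [233. 218.] 0.56 [0.643 0.156 0.025]
scene clip_nose [215. 216.] 0.87 [0.661 0.117 0.025]
scene clip_nose [ 78. 193.] 0.66 [ 0.79  -0.196  0.025]
scene clip_nose [382. 273.] 0.57 [0.587 0.497 0.025]
scene clip_nose [208. 215.] 0.22 [0.669 0.102 0.025]
scene padlock [218. 174.] 0.52 [0.553 0.046 0.025]
scene brush [284. 259.] 0.62 [0.672 0.309 0.025]
scene brush [218. 176.] 0.27 [0.557 0.048 0.025]
scene oil_bottle [169. 252.] 0.77 [0.797 0.095 0.025]
scene stop_face [ 67. 194.] 0.97 [ 0.809 -0.215  0.025]
scene stop_face [208. 215.] 0.66 [0.669 0.102 0.025]
scene stop_face [370. 276.] 0.66 [0.608 0.479 0.025]
top engraving_table [258. 193.] 0.97 [0.602 0.138 0.025]
top engraving
[... 222 characters left out ...]
 170.] 0.75 [ 0.659 -0.016  0.025]
top blank [253. 173.] 0.48 [0.649 0.148 0.025]
top blank [235. 272.] 0.47 [0.417 0.191 0.025]
top thumb_plate [240. 172.] 0.79 [0.654 0.18  0.025]
top thumb_plate [ 83. 187.] 0.78 [0.616 0.55  0.025]
top thumb_plate [379. 118.] 0.64 [ 0.785 -0.158  0.025]
top clip_nose [105. 196.] 0.98 [0.597 0.498 0.025]
top clip_nose [397. 117.] 0.87 [ 0.787 -0.2    0.025]
top clip_nose [267. 174.] 0.55 [0.648 0.115 0.025]
top brush [189. 174.] 0.8 [0.648 0.3   0.025]
top oil_bottle [275. 122.] 0.51 [0.773 0.094 0.025]
top stop_face [110. 194.] 0.95 [0.601 0.486 0.025]
top stop_face [399. 112.] 0.79 [ 0.798 -0.205  0.025]
top stop_face [274. 168.] 0.56 [0.661 0.099 0.025]
```

Run:
```python
import cv2
a=cv2.imread('pics/top.png')
cv2.imwrite('pics/top_c.png',cv2.resize(a[90:300,40:440],(800,420),interpolation=cv2.INTER_CUBIC))
```

```text
(no output)
```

View pics/top_c.png

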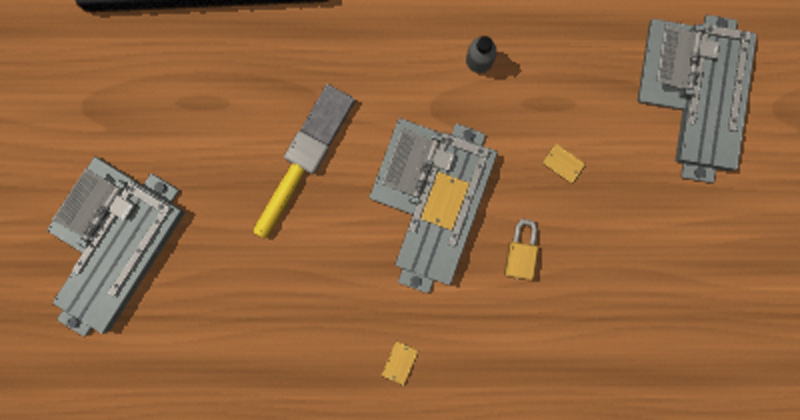

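View pics/scene.png

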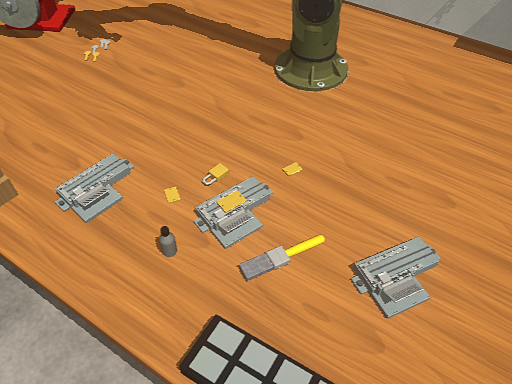

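The top crop shows three tables, at crop (85,245), (440,205) and (700,95). The one meant is at (440,205), about 0.62 m from the base; the other two are about 0.76 m away. The large blank lies on it at (445,200). Smaller blanks lie loose at (565,163) and (400,363). The padlock is at (523,252), the brush at (305,160) and the bottle at (482,55).

Run:
```python
from h import *
st=arm.state(); print(st['t'],np.round(st['ee_pos'],4),np.round(st['ee_rot'],3).tolist(),st['grip_width'],st['force'])
s=snap('wrist'); print(np.round(s['hand_eye'],3).tolist(),s['intrinsics'].tolist() if hasattr(s['intrinsics'],'tolist') else s['intrinsics'])
save(s,'w0')
# desired
psi=-0.34; a=psi+np.pi/4
for sg in (1,-1):
    y=sg*np.array([np.cos(a),np.sin(a),0]); z=np.array([0,0,-1.]); x=np.cross(y,z)
    R=np.c_[x,y,z]; from scipy.spatial.transform import Rotation as Ro
    print(sg,Ro.from_matrix(np.array(st['ee_rot']).T@R).as_rotvec())
print(np.array(st['ee_rot']).T@(np.array([0.60,0.12,0.25])-st['ee_pos'])*100)
```

```text
0.9 [ 0.2796 -0.559   0.2503] [[0.894, 0.447, -0.0], [0.447, -0.894, -0.0], [-0.0, -0.0, -1.0]] 0.08532488895678339 [-0.24188777  0.17610187 -0.51095681]
[[-0.001, -0.945, -0.326, 0.083], [1.0, -0.001, -0.001, 0.001], [0.001, -0.326, 0.945, -0.123], [0.0, 0.0, 0.0, 1.0]] [[332.2990001259583, 0.0, 251.89260150837154], [0.0, 332.2990001259583, 185.8352773388196], [0.0, 0.0, 1.0]]
1 [-3.26656920e-05  1.27405959e-05 -1.55240109e+00]
-1 [1.28047956e-05 3.28302942e-05 1.58919156e+00]
[ 5.90325831e+01 -4.63907878e+01  2.76066136e-02]
```

Emit:
{"op": "play_rows", "data": {"moves": [[0.83, 4.87, -3.83, 0, 0, 0, 0], [0.83, 4.87, -3.83, 0, 0, 0, 0], [0.83, 4.87, -3.83, 0, 0, 0, 0], [0.83, 4.87, -3.83, 0, 0, 0, 0], [0.83, 4.87, -3.83, 0, 0, 0, 0], [0.83, 4.87, -3.83, 0, 0, 0, 0], [0.83, 4.87, -3.83, 0, 0, 0, 0], [0.83, 4.87, -3.83, 0, 0, 0, 0]]}}

```text
t: 1.95
ee_pos: [0.4916, -0.1089, 0.2506]
ee_rot: [[0.895, 0.447, 0.001], [0.447, -0.895, -0.0], [0.001, 0.001, -1.0]]
force: [1.1, -1.1, -0.1]
grip_width: 0.0706
grasp_force: 0.0
```

Emit:
{"op": "play_rows", "data": {"moves": [[0.83, 4.87, -3.83, 0, 0, 0, -0.17], [0.83, 4.0, -4.6, 0, 0, 0, -0.17], [0.83, 3.1, -5.2, 0, 0, 0, -0.17], [0.83, 2.1, -5.6, 0, 0, 0, -0.17], [0.83, 0, 0, 0, 0, 0, -0.17], [0.83, 0, 0, 0, 0, 0, -0.17], [0.83, 0, 0, 0, 0, 0, -0.17], [0.83, 0, 0, 0, 0, 0, -0.17]]}}

```text
t: 2.95
ee_pos: [0.472, 0.1134, 0.2505]
ee_rot: [[-0.256, 0.967, 0.0], [0.967, 0.256, -0.0], [-0.0, 0.0, -1.0]]
force: [0.2, -0.3, -0.3]
grip_width: 0.0712
grasp_force: 0.0
```

Emit:
{"op": "play_rows", "data": {"moves": [[0.83, 0.4, 4.5, 0, 0, 0, 0], [0.83, 0.4, 4.5, 0, 0, 0, 0], [0.83, 0.4, 4.5, 0, 0, 0, -0.17], [0.83, 0, 0, 0, 0, 0, 0], [0.83, 0, 0, 0, 0, 0, 0]]}}

```text
t: 3.58
ee_pos: [0.5988, 0.1588, 0.2499]
ee_rot: [[-0.409, 0.912, -0.001], [0.912, 0.409, -0.0], [0.0, -0.001, -1.0]]
force: [0.9, 0.4, 0.0]
grip_width: 0.0708
grasp_force: 0.0
```

```bash
cat > meas.py <<'E'
from h import *
import pickle,sys
s=snap('wrist'); save(s,sys.argv[1])
print(s['st']['t'],np.round(s['st']['ee_pos'],4))
r=[]
for l,z in [('engraving_table',0),('stop_face',.025),('clip_hinge',.034),('thumb_plate',.036),('clip_nose',.026),('blank',.025),('padlock',0)]:
    for q in arm.pinpoint(l,s)[:2]:
        print(l,np.round(q['point'],1),round(q['score'],2),np.round(onz(s,q['point'],z),4)); r.append((l,q['point'],q['score']))
pickle.dump((s,r),open(sys.argv[1]+'.pkl','wb'))
E
python3 meas.py w1
```

```text
3.575 [0.5988 0.1588 0.2499]
engraving_table [246.5 173.8] 0.92 [0.6038 0.1281 0.    ]
engraving_table [289.2 220.7] 0.45 [ 0.6762  0.0944 -0.    ]
stop_face [288.9 222.2] 0.91 [0.6691 0.1019 0.025 ]
clip_hinge [290.  182.9] 0.97 [0.6469 0.1476 0.034 ]
clip_hinge [245.  172.8] 0.4 [0.5982 0.1382 0.034 ]
thumb_plate [307.7 169.8] 0.75 [0.657  0.1688 0.036 ]
clip_nose [282.9 205. ] 0.58 [0.6532 0.1187 0.026 ]
blank [250.4 184.6] 0.76 [0.6101 0.1256 0.025 ]
blank [102.9  61.1] 0.61 [0.4259 0.1833 0.025 ]
padlock [166.1 219.5] 0.74 [0.5372 0.0339 0.    ]
```

View pics/w1.png

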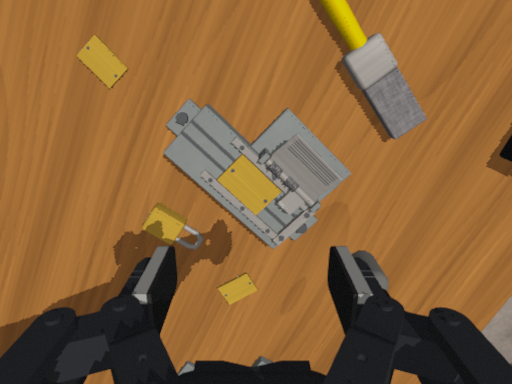

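The close wrist view shows the chosen table centred at about (250,175). The largest blank, at (250,185), lies between the guides, the ribbed thumb plate is at (308,167) and the nose at (288,203). The padlock is at (166,220).

Emit:
{"op": "play_rows", "data": {"moves": [[0.83, 1.0, 0, 4, 0, 0, 0], [0.83, 0, 0, 4, 0, 0, 0], [0.83, 0, 0, 0, 0, 0, 0], [0.83, 0, 0, 0, 0, 0, 0]]}}

```text
t: 4.47
ee_pos: [0.5962, 0.1683, 0.1718]
ee_rot: [[-0.41, 0.912, 0.001], [0.912, 0.41, 0.001], [0.0, 0.002, -1.0]]
force: [0.3, -0.4, 1.2]
grip_width: 0.0706
grasp_force: 0.0
```

```bash
python3 meas.py w2
cat > fit.py <<'E'
from h import *
import pickle
from scipy.optimize import least_squares
M={'engraving_table':(0,0,0),'stop_face':(72,0,25),'clip_hinge':(35,34,34),'thumb_plate':(35,56.5,36),'clip_nose':(52,10,26)}
obs=[]
V=[pickle.load(open(f'{n}.pkl','rb')) for n in ('w1','w2')]
for s,r in V:
    seen=set()
    for l,p,sc in r:
        if l in M and l not in seen: seen.add(l); obs.append((s,l,p))
def T(v,m):
    c,si=np.cos(v[2]),np.sin(v[2]); m=np.array(m)/1000
    return np.array([v[0]+c*m[0]-si*m[1], v[1]+si*m[0]+c*m[1], v[3]+m[2]])
f=lambda v: np.concatenate([proj(s,T(v,M[l]))-p for s,l,p in obs])
o=least_squares(f,[.604,.128,-.37,0],loss='soft_l1',f_scale=2,x_scale=[.1,.1,.1,.1])
print('table x y yaw z',np.round(o.x,4)); res=f(o.x).reshape(-1,2)
for (s,l,p),e in zip(obs,res): print(l,np.round(e,1))
# triangulate blank and others
for l in ['blank','stop_face','thumb_plate','clip_nose']:
    ps=[next((p for a,p,_ in r if a==l),None) for s,r in V]
    if None in [None if p is None else 1 for p in ps]: continue
    A=[];b=[]
    for (s,_),p in zip(V,ps):
        c,d=ray(s,p); P=np.eye(3)-np.outer(d,d); A.append(P); b.append(P@c)
    X=np.linalg.lstsq(np.vstack(A),np.concatenate(b),rcond=None)[0]
    c,si=np.cos(o.x[2]),np.sin(o.x[2]); d=X[:2]-o.x[:2]
    print(l,np.round(X,4),'table mm',np.round(1000*np.array([c*d[0]+si*d[1],-si*d[0]+c*d[1]]),1))
np.save('tab.npy',o.x)
E
python3 fit.py
```

```text
4.475 [0.5962 0.1683 0.1718]
engraving_table [242.5 206.9] 0.6 [0.603  0.1282 0.    ]
stop_face [294.9 267.9] 0.69 [0.6692 0.1013 0.025 ]
clip_hinge [299.6 220. ] 0.67 [0.6479 0.1504 0.034 ]
clip_hinge [314.2 205.4] 0.57 [0.653  0.1676 0.034 ]
thumb_plate [316.9 205.1] 0.95 [0.6543 0.1694 0.036 ]
clip_nose [287.5 247.3] 0.82 [0.6528 0.1186 0.026 ]
blank [246.6 220.9] 0.85 [0.6082 0.1271 0.025 ]
blank [235.6 336.2] 0.56 [0.6501 0.0047 0.025 ]
padlock [143.5 264.3] 0.59 [0.5362 0.0288 0.    ]
table x y yaw z [ 0.6027  0.1283 -0.3776 -0.0017]
engraving_table [-0.8 -1. ]
stop_face [ 0.2 -0.4]
clip_hinge [0.3 0.2]
thumb_plate [-1.5 -0.1]
clip_nose [0.9 0.1]
engraving_table [-0.2 -1. ]
stop_face [ 0.4 -1.3]
clip_hinge [-2.2  2.3]
thumb_plate [0.7 1.4]
clip_nose [ 1.6 -0.1]
blank [0.6116 0.1203 0.0088] table mm [11.3 -4.2]
stop_face [0.668  0.1031 0.0282] table mm [70.1  0.6]
thumb_plate [0.6613 0.1648 0.0184] table mm [41.1 55.5]
clip_nose [0.6532 0.1184 0.0253] table mm [50.7  9.4]
```

View pics/w2.png

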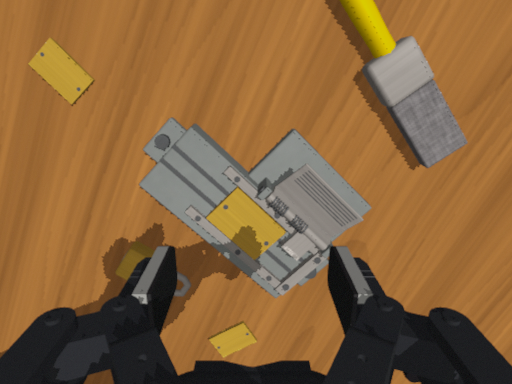

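Run:
```python
from h import *
import pickle
s,_=pickle.load(open('w2.pkl','rb'))
Ti=np.linalg.inv(np.array(s['hand_eye']))
for x in (-11,11):
  for y in (-35.3,35.3,-50):
    print(x,y,[np.round((lambda q:q[:2]/q[2])(s['intrinsics']@(Ti@np.array([x/1e3,y/1e3,z/1e3,1]))[:3])).tolist() for z in (0,6,10,14,19)])
# plan
x0,y0,w,_=np.load('tab.npy'); c,si=np.cos(w),np.sin(w)
R=np.array(s['st']['ee_rot']); p=s['st']['ee_pos']
print('tool y in table', np.array([[c,si],[-si,c]])@R[:2,1], 'tcp in table',np.array([[c,si],[-si,c]])@(p[:2]-[x0,y0])*1000)
for n,z in(('padlock',0),): print(np.array([[c,si],[-si,c]])@(np.array([.5365,.031])-[x0,y0])*1000)
a=s['pixels'][235:320,110:400]; cv2.imwrite('pics/w2c.png',cv2.resize(cv2.cvtColor(a,cv2.COLOR_RGB2BGR),None,fx=2.7,fy=2.7,interpolation=cv2.INTER_CUBIC))
```

```text
-11 -35.3 [[176.0, 298.0], [179.0, 289.0], [180.0, 284.0], [182.0, 279.0], [184.0, 273.0]]
-11 35.3 [[335.0, 297.0], [332.0, 289.0], [330.0, 284.0], [328.0, 279.0], [326.0, 273.0]]
-11 -50 [[143.0, 298.0], [147.0, 289.0], [149.0, 284.0], [152.0, 279.0], [154.0, 273.0]]
11 -35.3 [[172.0, 254.0], [175.0, 247.0], [177.0, 242.0], [179.0, 238.0], [181.0, 233.0]]
11 35.3 [[339.0, 254.0], [336.0, 247.0], [334.0, 242.0], [332.0, 238.0], [329.0, 233.0]]
11 -50 [[137.0, 254.0], [141.0, 247.0], [144.0, 242.0], [147.0, 238.0], [150.0, 233.0]]
tool y in table [0.69649047 0.71756414] tcp in table [-20.7492486   34.72655163]
[ -25.61522811 -114.88524128]
```

View pics/w2c.png

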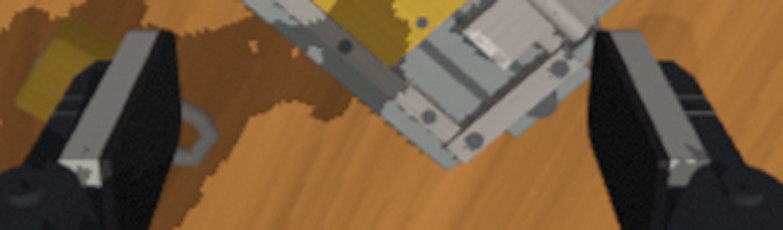

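The crop shows pads about 7.5 mm thick, with their tips about 6 mm ahead of the TCP at this opening (pad corners at crop (176,32) and (598,32)). I'll move over the start position and come down to just above the plate.

Emit:
{"op": "play_rows", "data": {"moves": [[0.83, -0.67, 0.14, 4, 0, 0, 0], [0.83, 0, 0, 4, 0, 0, 0], [0.83, 0, 0, 3.0, 0, 0, 0], [0.83, 0, 0, 0, 0, 0, 0], [0.83, 0, 0, 0, 0, 0, 0]]}}

```text
t: 5.5
ee_pos: [0.6002, 0.163, 0.0615]
ee_rot: [[-0.411, 0.912, 0.001], [0.912, 0.411, 0.001], [0.0, 0.002, -1.0]]
force: [-0.5, 0.8, -0.4]
grip_width: 0.0706
grasp_force: 0.0
```

Emit:
{"op": "play_rows", "data": {"moves": [[0.83, 0, 0, 0.4, 0, 0, 0], [0.83, 0, 0, 0.3, 0, 0, 0], [0.83, 0, 0, 0, 0, 0, 0], [0.83, 0, 0, 0, 0, 0, 0]]}}

```text
t: 6.0
ee_pos: [0.5996, 0.1624, 0.0535]
ee_rot: [[-0.41, 0.912, 0.0], [0.912, 0.41, 0.0], [-0.0, 0.0, -1.0]]
force: [0.5, -1.0, -0.6]
grip_width: 0.0708
grasp_force: 0.0
```

Run:
```python
from h import *
for n in ('scene','wrist'):
    s=snap(n); save(s,'d_'+n)
a=cv2.imread('pics/d_scene.png')[150:270,170:330]; b=cv2.imread('pics/d_wrist.png')
cv2.imwrite('pics/d.png',np.vstack([cv2.resize(a,(440,330),interpolation=cv2.INTER_CUBIC),cv2.resize(b[190:384],(440,167))[:260]]))
```

```text
(no output)
```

View pics/d.png

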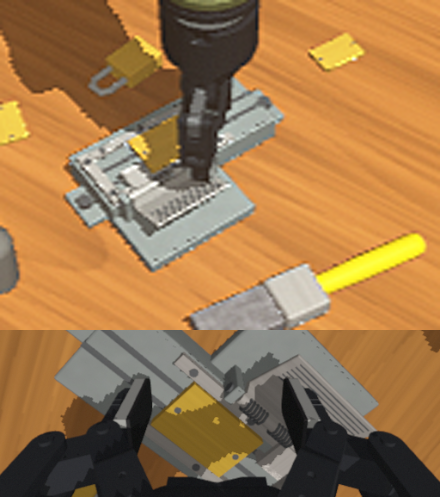

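The pusher tip stands just behind the blank's trailing edge and the presser is over the ribbed plate (presser tip at about (300,385), pusher at about (145,385) in the composite). I'll press down slowly, watching the force.

Emit:
{"op": "play_rows", "data": {"moves": [[0.83, 0, 0, 0.3, 0, 0, 0], [0.83, 0, 0, 0.3, 0, 0, 0], [0.83, 0, 0, 0, 0, 0, 0]]}}

```text
t: 6.48
ee_pos: [0.5998, 0.1627, 0.0473]
ee_rot: [[-0.411, 0.912, 0.0], [0.912, 0.411, 0.0], [0.0, 0.001, -1.0]]
force: [0.9, 0.1, 3.3]
grip_width: 0.0709
grasp_force: 1.3
```

Emit:
{"op": "play_rows", "data": {"moves": [[0.83, 0, 0, 0.3, 0, 0, 0], [0.83, 0, 0, 0.3, 0, 0, 0], [0.83, 0, 0, 0, 0, 0, 0]]}}

```text
t: 6.85
ee_pos: [0.5998, 0.1627, 0.0413]
ee_rot: [[-0.411, 0.912, 0.001], [0.912, 0.411, 0.001], [0.0, 0.001, -1.0]]
force: [0.5, 0.1, 5.5]
grip_width: 0.0706
grasp_force: 2.3
```

Emit:
{"op": "play_rows", "data": {"moves": [[0.83, 0, 0, 0.3, 0, 0, 0], [0.83, 0, 0, 0.3, 0, 0, 0], [0.83, 0, 0, 0, 0, 0, 0]]}}

```text
t: 7.22
ee_pos: [0.5996, 0.1618, 0.0363]
ee_rot: [[-0.41, 0.912, 0.001], [0.912, 0.41, -0.001], [-0.001, -0.0, -1.0]]
force: [-2.9, -3.1, 12.5]
grip_width: 0.0708
grasp_force: 6.2
```

Emit:
{"op": "play_rows", "data": {"moves": [[0.83, 0, 0, 0.12, 0, 0, 0], [0.83, 0, 0, 0, 0, 0, 0]]}}

```text
t: 7.48
ee_pos: [0.5997, 0.1618, 0.0361]
ee_rot: [[-0.41, 0.912, 0.001], [0.912, 0.41, -0.002], [-0.002, 0.0, -1.0]]
force: [-5.2, -2.2, 20.8]
grip_width: 0.0711
grasp_force: 10.6
```

Run:
```python
from h import *
for n in ('scene','wrist'):
    s=snap(n); save(s,'e_'+n)
    for l in ('blank','clip_nose','thumb_plate'):
        for q in arm.pinpoint(l,s)[:2]: print(n,l,np.round(q['point']),round(q['score'],2),np.round(onz(s,q['point'],.025),4))
a=cv2.imread('pics/e_scene.png')[170:250,180:290]; b=cv2.imread('pics/e_wrist.png')[190:384,60:450]
cv2.imwrite('pics/e.png',np.vstack([cv2.resize(a,(413,300),interpolation=cv2.INTER_CUBIC)[:, :413],cv2.resize(b,(413,206))]))
```

```text
scene blank [233. 203.] 0.53 [0.6064 0.1296 0.025 ]
scene blank [295. 167.] 0.5 [0.4247 0.191  0.025 ]
scene clip_nose [379. 275.] 0.89 [0.5939 0.4943 0.025 ]
scene clip_nose [214. 209.] 0.64 [0.6468 0.1041 0.025 ]
scene thumb_plate [ 92. 195.] 0.91 [ 0.7765 -0.1651  0.025 ]
scene thumb_plate [403. 291.] 0.85 [0.6012 0.5485 0.025 ]
wrist blank [243. 325.] 0.64 [0.6088 0.1266 0.025 ]
wrist thumb_plate [367. 289.] 0.76 [0.6546 0.1701 0.025 ]
```

View pics/e.png

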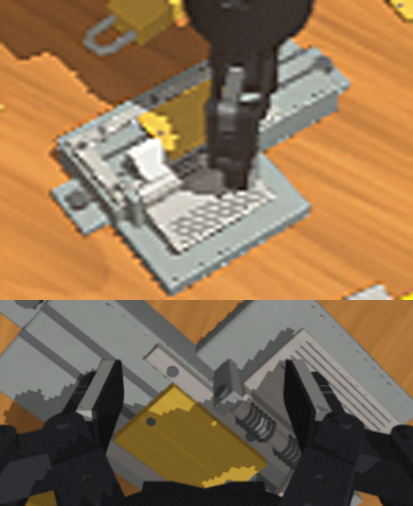

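At 20 N the force shows the pusher on the bed and the clip open (nose lifted at (150,155) in the scene crop). I'll raise the tips about 1.5 mm off the bed, then start pushing along the table's +x.

Emit:
{"op": "play_rows", "data": {"moves": [[0.83, 0, 0, -0.32, 0, 0, 0], [0.83, 0, 0, 0, 0, 0, 0]]}}

```text
t: 8.12
ee_pos: [0.5997, 0.1623, 0.0381]
ee_rot: [[-0.41, 0.912, 0.001], [0.912, 0.41, -0.0], [-0.001, 0.001, -1.0]]
force: [-1.2, -0.8, 6.3]
grip_width: 0.0709
grasp_force: 3.5
```

Emit:
{"op": "play_rows", "data": {"moves": [[0.83, -0.18, 0.174, 0, 0, 0, 0], [0.83, -0.18, 0.174, 0, 0, 0, 0], [0.83, -0.18, 0.174, 0, 0, 0, 0], [0.83, -0.18, 0.174, 0, 0, 0, 0], [0.83, -0.18, 0.174, 0, 0, 0, 0], [0.83, -0.18, 0.174, 0, 0, 0, 0], [0.83, 0, 0, 0, 0, 0, 0]]}}

```text
t: 9.0
ee_pos: [0.6121, 0.1577, 0.0376]
ee_rot: [[-0.412, 0.911, -0.002], [0.911, 0.412, 0.0], [0.001, -0.002, -1.0]]
force: [-5.9, 1.2, 8.9]
grip_width: 0.0706
grasp_force: 4.6
```

Run:
```python
from h import *
st=arm.state(); print(np.round(st['force'],1),np.round(st['moment'],2))
s=snap('wrist'); save(s,'f')
for l in ('blank','clip_nose'):
        for q in arm.pinpoint(l,s)[:2]: print(l,np.round(q['point']),round(q['score'],2),np.round(onz(s,q['point'],.025),4))
x0,y0,w,_=np.load('tab.npy'); c,si=np.cos(w),np.sin(w)
print('tcp in table',np.array([[c,si],[-si,c]])@(np.array(s['st']['ee_pos'])[:2]-[x0,y0])*1000)
a=s['pixels'][190:384,60:450]; cv2.imwrite('pics/fc.png',cv2.resize(cv2.cvtColor(a,cv2.COLOR_RGB2BGR),None,fx=2,fy=2,interpolation=cv2.INTER_CUBIC))
```

```text
[-5.9  1.2  8.9] [0.49 0.78 0.11]
blank [227. 313.] 0.67 [0.6116 0.1247 0.025 ]
blank [483.   5.] 0.59 [0.6436 0.2886 0.025 ]
clip_nose [300. 369.] 0.87 [0.6613 0.1073 0.025 ]
tcp in table [-2.10344165 30.77553764]
```

View pics/fc.png

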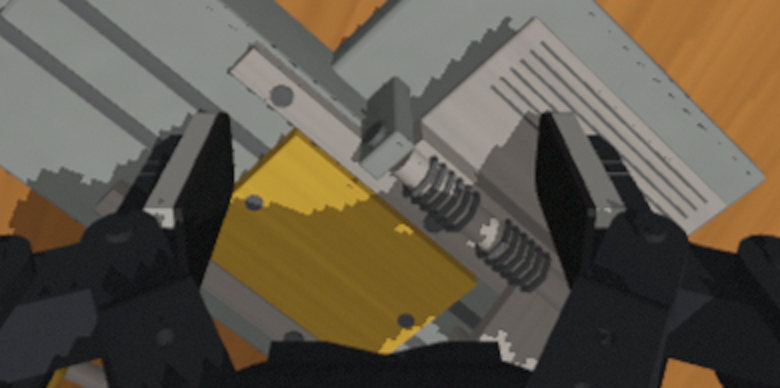

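The picture shows the pusher corner touching the blank's trailing edge at about (235,190), and the blank has begun to move. The push continues.

Emit:
{"op": "play_rows", "data": {"moves": [[0.83, -0.235, 0.228, 0, 0, 0, 0], [0.83, -0.235, 0.228, 0, 0, 0, 0], [0.83, -0.235, 0.228, 0, 0, 0, 0], [0.83, -0.235, 0.228, 0, 0, 0, 0], [0.83, 0, 0, 0, 0, 0, 0]]}}

```text
t: 9.78
ee_pos: [0.6243, 0.1529, 0.0376]
ee_rot: [[-0.412, 0.911, -0.002], [0.911, 0.412, 0.001], [0.001, -0.002, -1.0]]
force: [-5.2, 0.9, 8.4]
grip_width: 0.071
grasp_force: 4.6
```

Emit:
{"op": "play_rows", "data": {"moves": [[0.83, -0.235, 0.228, 0, 0, 0, 0], [0.83, -0.235, 0.228, 0, 0, 0, 0], [0.83, -0.235, 0.228, 0, 0, 0, 0], [0.83, -0.235, 0.228, 0, 0, 0, 0], [0.83, 0, 0, 0, 0, 0, 0]]}}

```text
t: 10.4
ee_pos: [0.6364, 0.1481, 0.0376]
ee_rot: [[-0.412, 0.911, -0.002], [0.911, 0.412, 0.001], [0.001, -0.002, -1.0]]
force: [-5.4, 1.3, 8.9]
grip_width: 0.0707
grasp_force: 4.6
```

```bash
cat > chk.py <<'E'
from h import *
s=snap('wrist'); save(s,'g%d'%(s['st']['t']*100))
x0,y0,w,_=np.load('tab.npy'); c,si=np.cos(w),np.sin(w); A=np.array([[c,si],[-si,c]])
for q in arm.pinpoint('blank',s)[:2]: print('blank',np.round(q['point']),round(q['score'],2),A@(onz(s,q['point'],.025)[:2]-[x0,y0])*1000)
print('tcp in table',A@(np.array(s['st']['ee_pos'])[:2]-[x0,y0])*1000,'f table',A@np.array(s['st']['force'])[:2],s['st']['force'][2])
E
python3 chk.py
```

```text
blank [226. 309.] 0.66 [33.96639689  1.17181735]
tcp in table [24.08413734 30.83806475] f table [-5.54187099 -0.7885393 ] 8.869558688868294
```

Emit:
{"op": "play_rows", "data": {"moves": [[0.83, -0.108, 0.1045, 0, 0, 0, 0], [0.83, -0.108, 0.1045, 0, 0, 0, 0], [0.83, -0.108, 0.1045, 0, 0, 0, 0], [0.83, 0, 0, 0, 0, 0, 0]]}}

```text
t: 11.0
ee_pos: [0.6403, 0.1467, 0.0376]
ee_rot: [[-0.412, 0.911, -0.003], [0.911, 0.412, 0.001], [0.002, -0.002, -1.0]]
force: [-5.9, 1.9, 9.4]
grip_width: 0.0705
grasp_force: 4.7
```

Emit:
{"op": "play_rows", "data": {"moves": [[0.83, -0.108, 0.1045, 0, 0, 0, 0], [0.83, 0, 0, 0, 0, 0, 0]]}}

```text
t: 11.25
ee_pos: [0.6414, 0.1463, 0.0375]
ee_rot: [[-0.412, 0.911, -0.003], [0.911, 0.412, 0.001], [0.002, -0.003, -1.0]]
force: [-6.9, 2.1, 9.5]
grip_width: 0.0709
grasp_force: 5.5
```

Emit:
{"op": "play_rows", "data": {"moves": [[0.83, -0.108, 0.1045, 0, 0, 0, 0], [0.83, 0, 0, 0, 0, 0, 0]]}}

```text
t: 11.5
ee_pos: [0.6419, 0.1461, 0.0374]
ee_rot: [[-0.412, 0.911, -0.005], [0.911, 0.412, 0.001], [0.003, -0.004, -1.0]]
force: [-10.0, 3.2, 10.4]
grip_width: 0.0709
grasp_force: 7.3
```

```bash
python3 chk.py
```

```text
blank [228. 313.] 0.55 [41.69963026  0.55386619]
tcp in table [29.88856474 30.97838777] f table [-10.43903737  -0.67402386] 10.428580996119981
```

Emit:
{"op": "play_rows", "data": {"moves": [[0.83, -0.108, 0.1045, 0, 0, 0, 0], [0.83, 0, 0, 0, 0, 0, 0], [0.83, 0, 0, 0, 0, 0, 0]]}}

```text
t: 11.98
ee_pos: [0.6423, 0.146, 0.0374]
ee_rot: [[-0.412, 0.911, -0.006], [0.911, 0.412, 0.001], [0.004, -0.005, -1.0]]
force: [-12.3, 3.7, 11.0]
grip_width: 0.071
grasp_force: 9.2
```

Emit:
{"op": "play_rows", "data": {"moves": [[0.83, 0.2, -0.194, 0, 0, 0, 0], [0.83, 0.2, -0.194, 0, 0, 0, 0], [0.83, 0, 0, 0, 0, 0, 0]]}}

```text
t: 12.35
ee_pos: [0.6415, 0.1465, 0.038]
ee_rot: [[-0.41, 0.912, 0.001], [0.912, 0.41, 0.001], [0.0, 0.002, -1.0]]
force: [0.2, 1.3, 5.5]
grip_width: 0.071
grasp_force: 4.2
```

```bash
python3 chk.py
```

```text
blank [229. 310.] 0.62 [41.07364754  1.96624459]
blank [267. 271.] 0.31 [37.76586968 31.00394556]
tcp in table [29.42169005 31.19948217] f table [-0.24475355  1.24869317] 5.464815191671957
```

Emit:
{"op": "play_rows", "data": {"moves": [[0.83, 0.2, -0.194, 0, 0, 0, 0], [0.83, 0.2, -0.194, 0, 0, 0, 0], [0.83, 0, 0, -0.2, 0, 0, 0], [0.83, 0, 0, -0.3, 0, 0, 0], [0.83, 0, 0, -0.4, 0, 0, 0], [0.83, 0, 0, -0.4, 0, 0, 0], [0.83, 0, 0, -0.6, 0, 0, 0], [0.83, 0, 0, -0.6, 0, 0, 0]]}}

```text
t: 13.45
ee_pos: [0.6357, 0.1479, 0.0625]
ee_rot: [[-0.411, 0.912, -0.0], [0.912, 0.411, -0.0], [0.0, -0.0, -1.0]]
force: [-0.4, 0.3, -0.2]
grip_width: 0.0709
grasp_force: 0.0
```

Emit:
{"op": "play_rows", "data": {"moves": [[0.83, 0, 0, -2, 0, 0, 0], [0.83, 0, 0, -4, 0, 0, 0], [0.83, 0, 0, -4, 0, 0, 0], [0.83, 0, 0, 0, 0, 0, 0], [0.83, 0, 0, 0, 0, 0, 0]]}}

```text
t: 14.08
ee_pos: [0.6357, 0.1477, 0.1628]
ee_rot: [[-0.41, 0.912, 0.0], [0.912, 0.41, -0.0], [-0.0, 0.0, -1.0]]
force: [-0.3, 0.2, -0.4]
grip_width: 0.0707
grasp_force: 0.0
```

```bash
python3 chk.py
python3 - <<'E'
from h import *
import glob
s=snap('wrist'); a=s['pixels'][130:330,150:400]
cv2.imwrite('pics/end.png',cv2.resize(cv2.cvtColor(a,cv2.COLOR_RGB2BGR),(750,600),interpolation=cv2.INTER_CUBIC))
t=snap('top')
for l in('padlock','brush','oil_bottle'):
    for q in arm.pinpoint(l,t)[:1]: print(l,np.round(q['point']))
E
```

```text
blank [245. 213.] 0.94 [40.51842085  3.62141906]
blank [14. 25.] 0.65 [-177.60278081  -12.58435632]
tcp in table [23.58439476 30.17379188] f table [-0.38516651  0.04776725] -0.4108927618632161
brush [188. 175.]
```

View pics/end.png

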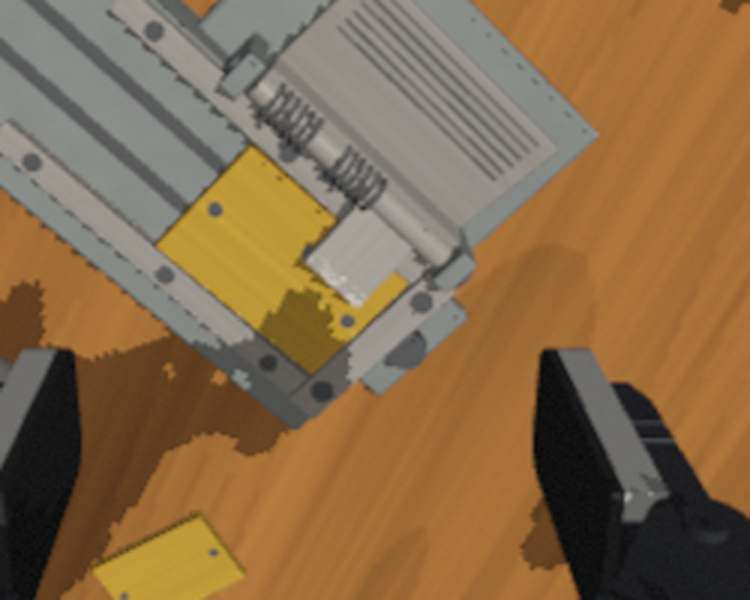

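The blank is flush against the end stop along the edge from (315,375) to (410,280). The nose rests on it at (360,260), and the gripper is clear.

```bash
python3 -c "
from bench import arm
print(arm.job_done())"
```

```text
the job is handed in; nothing more can be done
None
```

The job is handed in (no verdict was returned): the last image shows the blank flush against the end stop with the clip's nose resting on it and the gripper clear; the arm never went near the padlock, brush or oil bottle, though I did not re-measure them all at the end.

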